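Tip the chopping board down onto the worktop

TASK

Make room and lay the chopping board down for use: with the fingertips, slide the kitchen timer sideways along the worktop, to the left or to the right, until it stands fully beside the strip in front of the wire rest where the board will lie, between that strip and the glass or the mill. Then push the board from behind, near its top edge, so that it tips over towards the robot and comes to lie flat in front of the rest. Only push, gently: neither the timer nor the board is gripped or lifted, the timer stays upright, and the drinking glass and the salt mill stay where they are.

Things in the scene. Friction and masses are not known exactly. Their poses are not given: they have to be found in the camera images.
- rest: Fixed steel wire rest behind the board. Origin on the worktop under the middle of the board's foot; x points to the rear, away from the robot, y left along the board, z up. Wires 8 mm thick lean back 12 degrees, |y| up to 64 mm, top 124 mm high at x = 37 mm, rear feet to x = 124 mm. The board will lie on the strip x = -210 to 0, y = -120 to 120 mm.
- board: Loose white plastic chopping board with a grey groove line, 240 (y) x 200 (z) x 14 mm (x), 0.3 to 0.65 kg. Stands on its 240 mm edge on the worktop, leaning 12 degrees back on the rest, held by nothing; a few degrees forward of upright it falls by itself. Origin at the middle of the standing edge, z towards the top edge, x out of the rear face (points up when the board lies as wanted).
- board_center (a point): Centre of the board (half-way up, mid thickness); 7 mm above the worktop when the board lies flat.
- board_foot (a point): Middle of the board's standing edge.
- board_top (a point): Middle of the board's top edge, mid thickness; about 197 mm above the worktop at the start. The board stands 73 mm higher than the wires, so there is open space behind its upper part.
- kitchen_timer: Loose round kitchen timer, white below and red above, 61 mm in diameter, 46 mm high, standing upright on the worktop in front of the board, in the strip where the board will lie. Origin at the centre of its underside, z up.
- tea_glass: Empty clear drinking glass, 80 mm in diameter, 102 mm high, standing about 280 mm to one side of the middle of the strip. Origin at the centre of its underside. Not to be moved.
- salt_mill: Salt mill with black head, 42 mm in diameter, 123 mm high, standing about 280 mm to the other side of the strip. Origin at the centre of its underside. Not to be moved.
Mind the look-alikes: they are no part of the job. There is more than one size of the kitchen_timer; the job needs the smallest.

How it is judged:
On the way, in this order (a step that is already met when the one before it is completed fails the run):
1. the timer stands upright beside the strip while the board still leans on its rest ((y of kitchen_timer in the frame of rest above 0.152 m or y of kitchen_timer in the frame of rest below -0.152 m) and angle between kitchen_timer's own z axis and vertical below 0.1 rad and height (world z) of kitchen_timer below 0.006 m and angle between board's own z axis and vertical below 0.3 rad and x of board_top in the frame of rest above 0.02 m), for 0.2 s.
2. the board lies flat in front of the rest (angle between board's own x axis and vertical below 0.06 rad and height (world z) of board_center below 0.015 m and x of board_center in the frame of rest between -0.17 and -0.06 m and y of board_center in the frame of rest between -0.05 and 0.05 m), for 0.2 s.
At the end, for the whole second after the job is handed in: Board flat (0.06 rad), rear face up, centre 60 to 170 mm in front of the rest's origin, within 50 mm of its middle line; timer upright on the worktop, at least 152 mm left or right of that line; both at rest; glass and mill upright, moved under 20 mm (all of step 2 and (y of kitchen_timer in the frame of rest above 0.152 m or y of kitchen_timer in the frame of rest below -0.152 m) and angle between each of kitchen_timer, tea_glass, salt_mill's own z axis and vertical below 0.1 rad and height (world z) of kitchen_timer below 0.006 m and linear speed of each of board, kitchen_timer below 0.02 m/s and distance of each of tea_glass, salt_mill from where it was at the start of the episode below 0.02 m); the robot touches nothing.
It fails at once if the timer is lifted or tipped (height (world z) of kitchen_timer above 0.015 m or angle between kitchen_timer's own z axis and vertical above 0.4 rad).
It fails at once if the board's standing edge is lifted off the worktop (height (world z) of board_foot above 0.04 m).
It fails at once if the timer or the board is squeezed or pushed hard (over 18 N) (contact force between the fingers and kitchen_timer above 18 N or contact force between the fingers and board above 18 N).
It fails at once if the tea glass is knocked over or shoved (angle between tea_glass's own z axis and vertical above 0.3 rad or distance of tea_glass from where it was at the start of the episode above 0.03 m).
It fails at once if the salt mill is knocked over or shoved (angle between salt_mill's own z axis and vertical above 0.3 rad or distance of salt_mill from where it was at the start of the episode above 0.03 m).
It also fails if it takes over 42 s, if anything falls off the work surface, if the arm or the gripper's body presses on something with over 40 N, if the wrist force passes 120 N, or if a joint passes its speed limit or range.

ROBOT

A 6-joint arm with a two-finger parallel gripper is mounted at the origin on a cart in front of the work surface, level with it; the furniture and walls round the work are solid. World frame = base frame: x ahead of the robot, y to its left, z up, the work surface at z = 0. Lengths are in m, angles in rad, forces in N, time in s.
With the tool pointing down it reaches from about 0.35 to 0.925 m from the base axis. Payload 6.4 kg.
Tool frame: the origin (TCP) lies midway between the tips of the shut fingers; the grasp point (between the pads) lies 19 mm behind it (bot.tcp_to_grasp is the distance from the TCP to the grasp point, in m); z points along the fingers, y is the direction in which the jaws open and shut (so a half turn about z gives the same grasp; the last joint's range is limited). The gripper opens to 94 mm and grips with 3 to 60 N. Pads are 16 mm wide; open, the fingers measure 119 mm over their backs; the gripper's body (75 mm by 177 mm) begins 78 mm behind the grasp point.
Start: joints at [-1.323, 0.245, 1.558, -0, 1.339, -0.174], TCP at [0.266, -0.593, 0.205] pointing down, gripper open.
Joint ranges: [-3.13, 3.13], [-1.02, 2.26], [0.13, 2.54], [-0.95, 4.09], [0.21, 2.88], [-2.74, 2.74]. Speed limits (rad/s): [2.57, 2.57, 3.14, 3.14, 3.14, 3.14].

INTERFACE

Orientations are given as a unit quaternion [x, y, z, w].
In Python, from cell import bot gives the robot as it stands. Calls block until the motion is done:
- bot.reach(position, orientation): joint-space move of the TCP to a pose.
- bot.move_l(position, rate=0.15, attitude=None): straight line of the TCP; attitude=None keeps the orientation; rate is the mean speed in m/s.
- bot.movej(angles): joint-space move.
- bot.grip(opening, grip_force=None): finger opening in m; grip_force is the grip in N (None keeps the last); returns when the fingers have stopped.
- bot.hold(seconds).
- bot.solve_ik(position, orientation): joint angles nearest the present ones, or None.
- bot.observe(): the state.
- bot.read_camera(name): name is "scene" or "top"; returns the picture (420x560x3 uint8, red, green, blue); there is no depth.
- bot.camera_model(name): a dict with "fx", "fy", "cx", "cy" (pixels), "k1" (the pictures are not rectified: a ray, as slopes to the right and down, at radius r is drawn at 1 + k1 r^2 times it, then the intrinsics apply), "extrinsics" (4x4, takes a point from camera to world coordinates). Camera axes: x right, y down, z forward; pixel columns grow to the right and rows downward; lengths in m; the calibration is good to about 2 mm. A picture is of the moment at which its call begins. camera_model takes no time and is no camera call.
A pose or a line that the arm cannot do raises bot.PlanningError and nothing moves.
- bot.finish_job(): hands the job in, once; it reports no verdict.
The state is a dict: "clock": time; "joint_positions": joint angles; "dq": joint speeds; "joint_torque": joint torques, N m; "position": TCP position; "eef_rot": TCP orientation; "contact_force": force on the tool from outside, world axes, zero at the start; "torque": the same for the moment, N m; "opening": finger opening in m.
Only numpy, scipy, OpenCV 4.12 (cv2) and the standard library are available. Lean on these libraries where they do the work, as an engineer would, in place of code of your own. Each camera call takes 0.05 s, during which the arm holds its last target. There are 200 camera calls.

## Working session

There is one attempt and no reset: what is moved stays moved. The work goes in short steps, each a Python script; the robot and the scene stay as the last script left them, time stands still between calls to the robot, and variables do not carry over. Pictures are saved under pics/ and viewed, about 8 in all and at most 12, crops included, and the job is handed in when it is done.

```bash
mkdir -p pics; ls; cat > h.py <<'E'
import numpy as np, cv2
from cell import bot
def save(img,name): cv2.imwrite('pics/'+name,cv2.cvtColor(img,cv2.COLOR_RGB2BGR))
def ray(cam,u,v):
    m=bot.camera_model(cam); K=np.array([[m['fx'],0,m['cx']],[0,m['fy'],m['cy']],[0,0,1.]])
    p=cv2.undistortPoints(np.array([[[u,v]]],float),K,np.array([m['k1'],0,0,0,0]))[0,0]
    # forward model: drawn = r(1+k1 r^2) == OpenCV radial model
    T=np.array(m['extrinsics']); return T[:3,3],T[:3,:3]@np.array([p[0],p[1],1.])
def onz(cam,u,v,z):
    o,d=ray(cam,u,v); return o+d*(z-o[2])/d[2]
def pix(cam,P):
    m=bot.camera_model(cam); T=np.linalg.inv(np.array(m['extrinsics']))
    q=T[:3,:3]@np.array(P)+T[:3,3]; s=q[:2]/q[2]; s=s*(1+m['k1']*(s@s))
    return np.array([m['fx']*s[0]+m['cx'],m['fy']*s[1]+m['cy']])
E
python3 - <<'E'
from h import *
for c in('scene','top'):
    save(bot.read_camera(c),c+'0.png'); m=bot.camera_model(c); print(c,m['fx'],m['k1'],np.round(m['extrinsics'],3).tolist())
print(bot.observe())
E
```

```text
pics
scene 504.41192107888486 -0.11886551568588097 [[0.984, -0.15, 0.093, 0.362], [-0.175, -0.781, 0.599, -0.772], [-0.017, -0.606, -0.795, 1.163], [0.0, 0.0, 0.0, 1.0]]
top 437.7180222703725 -0.005110729310375759 [[-0.028, -0.987, 0.157, 0.293], [-1.0, 0.028, -0.003, 0.011], [-0.002, -0.157, -0.988, 1.277], [0.0, 0.0, 0.0, 1.0]]
{'clock': 0.1, 'joint_positions': array([-1.32308361e+00,  2.45741055e-01,  1.55884913e+00,  1.35295916e-05,
        1.33872326e+00, -1.74126078e-01]), 'dq': array([ 0.00131084, -0.00048569, -0.00375056, -0.00179003,  0.0011353 ,
        0.00021028]), 'joint_torque': array([-2.32313341e-04, -4.16917241e+01, -3.15525305e+01,  6.86526974e-02,
        3.09532019e-02, -4.83309043e-05]), 'position': array([ 0.26599657, -0.59250069,  0.2044807 ]), 'eef_rot': array([ 9.77838809e-01,  2.09357405e-01, -2.50720338e-05, -8.60055802e-04]), 'contact_force': array([ 0.87147277, -0.17115663, -0.59107155]), 'torque': array([-0.03069376,  0.00291609, -0.04160833]), 'opening': 0.09392404293490851}
```

View pics/scene0.png

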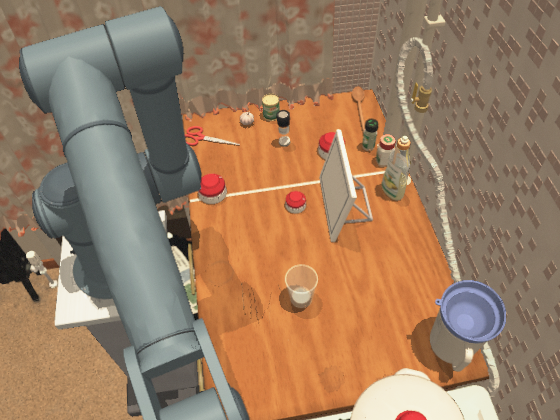

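View pics/top0.png

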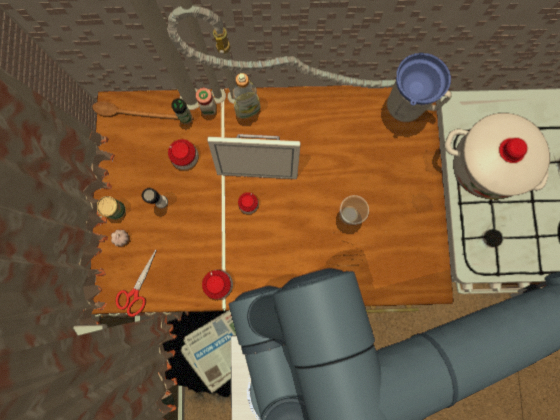

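The top view shows the board at (255,158) and the mill at (153,198). The glass is at (354,210). There are three red and white timers, at (182,153), (216,284) and (248,203). (248,203) looks smallest and is the one standing in front of the board, so it should be the one meant. I'll measure all three and confirm in a crop.

```bash
python3 - <<'E'
from h import *
for c in('scene','top'):
    im=cv2.cvtColor(cv2.imread(f'pics/{c}0.png'),cv2.COLOR_BGR2HSV)
    m=cv2.inRange(im,(0,150,90),(6,255,255))|cv2.inRange(im,(170,150,90),(180,255,255))
    n,l,s,ce=cv2.connectedComponentsWithStats(m)
    for i in range(1,n):
        if s[i,4]>80: print(c,s[i],ce[i].round(1),onz(c,*ce[i],0.04).round(3))
for n,u,v,z in [('mill base',163,204,0.0),('mill head',151,195,.115),('board top L',210,142,.197),('board top R',299,147,.197),('board foot L',217,174,.0),('foot R',297,181,0),('glass rim',354,210,.102),('glass base',347,217,0),('rearbottle',245,95,.1),('bottle',205,97,.1),('bottle',180,105,.1),('bigtimer',182,153,.06)]:
    print(n,onz('top',u,v,z).round(3))
g=cv2.imread('pics/top0.png')[70:250,130:390]; g=cv2.resize(g,None,fx=3,fy=3,interpolation=cv2.INTER_CUBIC); cv2.imwrite('pics/crop1.png',g)
E
```

```text
scene [185 126  20  20 190] [194.6 134.7] [0.263 0.408 0.04 ]
scene [319 132  16  20 205] [326.1 140.6] [0.666 0.302 0.04 ]
scene [199 174  26  23 460] [211.5 184.8] [0.298 0.191 0.04 ]
scene [286 191  20  17 266] [295.3 199. ] [0.528 0.093 0.04 ]
scene [396 411  30   9 209] [410.2 415.7] [ 0.661 -0.539  0.04 ]
top [168 139  28  27 569] [181.2 152.1] [0.68  0.295 0.04 ]
top [499 138  28  25 511] [513.  149.3] [ 0.661 -0.677  0.04 ]
top [238 193  20  19 300] [247.5 201.9] [0.526 0.103 0.04 ]
top [202 270  29  29 645] [216.  284.2] [0.295 0.195 0.04 ]
top [116 289  30  28 337] [130.3 301.3] [0.255 0.433 0.04 ]
mill base [0.535 0.357 0.   ]
mill head [0.539 0.359 0.115]
board top L [0.656 0.185 0.197]
board top R [ 0.636 -0.042  0.197]
board foot L [0.622 0.196 0.   ]
foot R [ 0.593 -0.043  0.   ]
glass rim [ 0.484 -0.191  0.102]
glass base [ 0.48  -0.186  0.   ]
rearbottle [0.825 0.101 0.1  ]
bottle [0.822 0.215 0.1  ]
bottle [0.8   0.286 0.1  ]
bigtimer [0.671 0.288 0.06 ]
```

View pics/crop1.png

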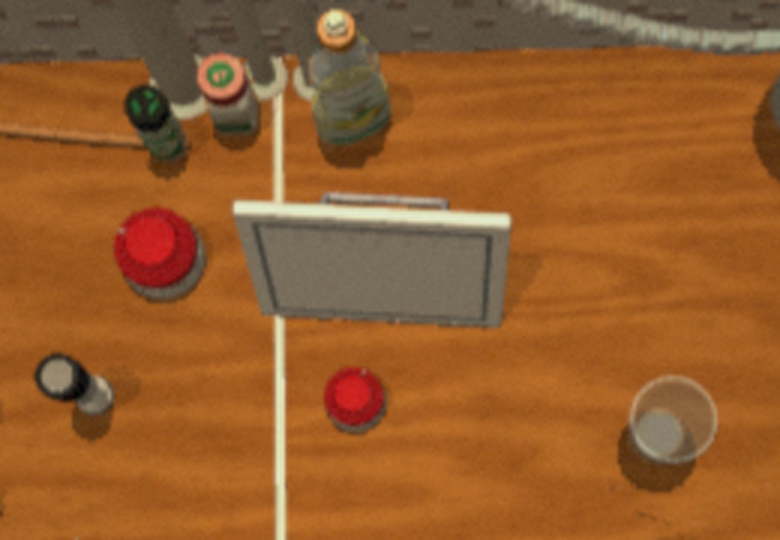

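The crop shows the timer at (248,203) with a red top about 20 px across. The two look-alikes, at (182,153) and (216,284), have tops about 28 px across, so (248,203) is the smallest and the right one. The side towards the mill (left) is free, so I'll push the timer left with two slightly spread fingertips.

```bash
cat >> h.py <<'E'
from scipy.spatial.transform import Rotation as R
ex=np.array([.9962,-.0872,0]); ey=np.array([.0872,.9962,0]); O=np.array([.616,.0755,0])
def W(x,y,z): return O+x*ex+y*ey+np.array([0,0,z])
def L(p): d=np.array(p)-O; return np.array([d@ex,d@ey,d[2]])
def quat(jaw,tool):
    z=tool/np.linalg.norm(tool); y=jaw-(jaw@z)*z; y/=np.linalg.norm(y)
    return R.from_matrix(np.c_[np.cross(y,z),y,z]).as_quat()
def best(P,jaw,tool):
    q0=bot.observe()['joint_positions']; c=[]
    for s in(1,-1):
        q=quat(s*jaw,tool); j=bot.solve_ik(P,q)
        if j is not None: c.append((np.abs(np.array(j)-q0).max(),q,j))
    c.sort(key=lambda t:t[0]); print([np.round(t[2],2).tolist() for t in c]); return c[0][1]
E
python3 - <<'E'
from h import *
t=np.array([.527,.098,0]); l=L(t); print('timer',l)
a=np.radians(15); tool=ex*np.sin(a)-np.array([0,0,1])*np.cos(a)
P=W(l[0],l[1]-.066,.25); q=best(P,ex,tool)
bot.grip(.036); bot.reach(P,q)
o=bot.observe(); print(o['clock'],L(o['position']),o['opening'])
bot.move_l(W(l[0],l[1]-.066,.022),rate=.15)
o=bot.observe(); print(o['clock'],L(o['position']),o['contact_force'])
for c in('scene','top'): save(bot.read_camera(c),c+'1.png')
a=cv2.imread('pics/scene1.png')[100:330,180:440]; b=cv2.imread('pics/top1.png')[100:330,120:380]
cv2.imwrite('pics/j1.png',cv2.resize(np.hstack([a,b]),None,fx=1.5,fy=1.5))
E
```

```text
timer [-0.0906238  0.0146537  0.       ]
[[-0.17, -0.28, 2.01, 0.02, 1.15, -0.09]]
3.5 [-0.09037029 -0.05196883  0.24999199] 0.03591773198419222
5.1667 [-0.08987618 -0.05138288  0.02286957] [0.23482154 0.43300163 0.07891429]
```

View pics/j1.png

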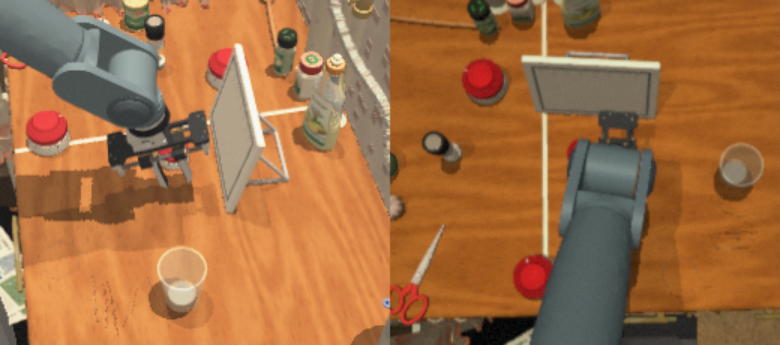

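The fingertips are down on the right of the timer (visible at about (572,150)), and the gripper body clears the board. I'll push left in stages and watch the force.

```bash
python3 - <<'E'
from h import *
x=-.0906
for y in(-.01,.04,.09,.143):
    bot.move_l(W(x,y,.022),rate=.06); o=bot.observe(); print(o['clock'],L(o['position']),o['contact_force'].round(2))
bot.move_l(W(x,.11,.022),rate=.1); bot.move_l(W(x,.06,.30),rate=.25)
# stage near right of the strip to free the view
o=bot.observe(); print(o['clock'],L(o['position']))
for c in('scene','top'): save(bot.read_camera(c),c+'2.png')
a=cv2.imread('pics/scene2.png')[70:300,180:440]; b=cv2.imread('pics/top2.png')[100:330,120:380]
cv2.imwrite('pics/j2.png',cv2.resize(np.hstack([a,b]),None,fx=1.5,fy=1.5))
for c in('scene','top'):
    im=cv2.cvtColor(cv2.imread(f'pics/{c}2.png'),cv2.COLOR_BGR2HSV)
    m=cv2.inRange(im,(0,150,90),(6,255,255))|cv2.inRange(im,(170,150,90),(180,255,255))
    n,l,s,ce=cv2.connectedComponentsWithStats(m)
    for i in range(1,n):
        if s[i,4]>80: print(c,s[i],ce[i].round(1),L(onz(c,*ce[i],0.04)).round(3))
E
```

```text
6.1083 [-0.09064796 -0.01000718  0.02195708] [ 0.43 -0.58 -0.06]
7.0917 [-0.09061102  0.03995451  0.0219698 ] [ 0.06  0.09 -0.12]
8.075 [-0.09062376  0.08996343  0.02196816] [-0.5   0.05  0.02]
9.1083 [-0.09058691  0.14297185  0.02201285] [ 0.43  0.36 -0.32]
10.875 [-0.09142426  0.06011011  0.29809676]
scene [181 126  24  20 224] [193.  135.4] [-0.386  0.298  0.04 ]
scene [319 132  16  20 204] [326.2 140.6] [0.03 0.23 0.04]
scene [281 152  19  15 225] [289.8 158.9] [-0.09   0.165  0.04 ]
scene [198 174  27  23 491] [210.7 184.7] [-0.329  0.088  0.04 ]
scene [396 411  30   9 209] [410.2 415.7] [ 0.098 -0.609  0.04 ]
top [168 139  28  24 517] [181.1 151.1] [0.048 0.225 0.04 ]
top [499 138  28  25 514] [513.  149.4] [ 0.11  -0.746  0.04 ]
top [116 289  30  28 338] [130.2 301.3] [-0.391  0.325  0.04 ]
```

View pics/j2.png

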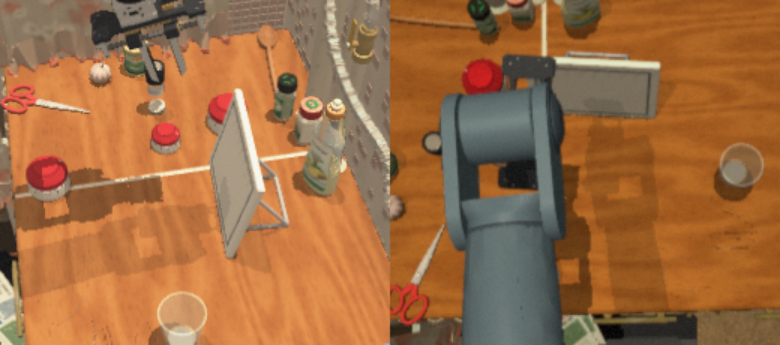

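In the scene view the timer stands upright at about (165,135) in the crop, beside the board's left edge. The board still leans and the mill and glass are unmoved. Next I'll go behind the board, checking the bottle height first, and recheck the timer in the top view on the way.

```bash
python3 - <<'E'
from h import *
def tri(a,b):
    (o1,d1),(o2,d2)=ray('top',*a),ray('scene',*b)
    s=np.linalg.lstsq(np.c_[d1,-d2],o2-o1,rcond=None)[0]; p,q=o1+s[0]*d1,o2+s[1]*d2; return (p+q)/2,np.linalg.norm(p-q)
for n,a,b in[('cap',(242,79),(404.5,142)),]:
    p,e=tri(a,b); print(n,L(p).round(3),round(e,4))
down=np.array([0,0,-1.]); P=W(.092,-.03,.33); q=best(P,ey,down)
bot.grip(.004); bot.move_l(W(-.09,.0,.34),rate=.25); bot.reach(P,q)
o=bot.observe(); print(o['clock'],L(o['position']),o['opening'])
for c in('scene','top'): save(bot.read_camera(c),c+'3.png')
a=cv2.imread('pics/scene3.png')[70:300,180:440]; b=cv2.imread('pics/top3.png')[70:300,120:380]
cv2.imwrite('pics/j3.png',cv2.resize(np.hstack([a,b]),None,fx=1.5,fy=1.5))
for c in('scene','top'):
    im=cv2.cvtColor(cv2.imread(f'pics/{c}3.png'),cv2.COLOR_BGR2HSV)
    m=cv2.inRange(im,(0,150,90),(6,255,255))|cv2.inRange(im,(170,150,90),(180,255,255))
    n,l,s,ce=cv2.connectedComponentsWithStats(m)
    for i in range(1,n):
        if s[i,4]>80: print(c,s[i],ce[i].round(1),L(onz(c,*ce[i],0.04)).round(3))
E
```

```text
cap [0.205 0.043 0.204] 0.0029
[[-0.11, 0.31, 1.26, -0.0, 1.58, 1.55], [-0.11, 0.31, 1.26, -0.0, 1.58, -1.59]]
13.45 [ 0.09158518 -0.02912701  0.32952272] 0.004193159512993741
scene [181 126  24  20 223] [193.  135.4] [-0.386  0.298  0.04 ]
scene [319 132  16  20 204] [326.1 140.6] [0.03 0.23 0.04]
scene [281 152  19  15 225] [289.8 158.9] [-0.09   0.165  0.04 ]
scene [197 174  28  23 495] [210.7 184.8] [-0.329  0.087  0.04 ]
scene [396 411  30   9 209] [410.2 415.7] [ 0.098 -0.609  0.04 ]
top [168 139  28  27 571] [181.3 152.2] [0.044 0.224 0.04 ]
top [499 138  28  25 516] [513.  149.3] [ 0.11  -0.745  0.04 ]
top [184 190  20  19 305] [193.8 198.8] [-0.092  0.175  0.04 ]
top [116 289  30  28 335] [130.2 301.3] [-0.391  0.325  0.04 ]
```

View pics/j3.png

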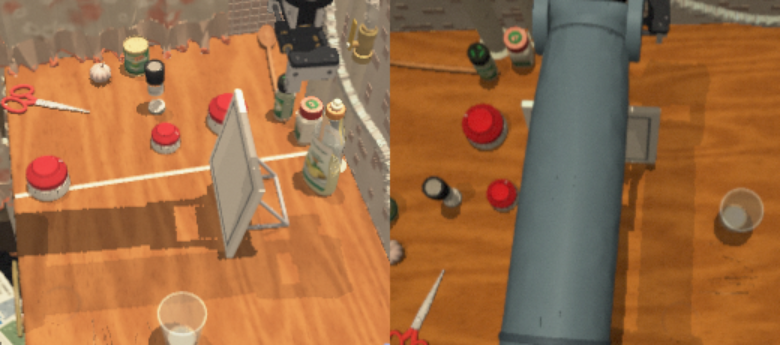

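The timer is seen at y ≈ 0.165 (scene) and 0.175 (top), both past 0.152. It is upright and clear of the mill. The bottle cap is 0.20 m high at x = 0.205, so it is clear of the gripper. Next I'll descend and tip the board.

```bash
python3 - <<'E'
from h import *
bot.move_l(W(.092,-.02,.168),rate=.15)
o=bot.observe(); f0=o['contact_force']; print(o['clock'],L(o['position']),f0.round(2))
for x in(.06,.04,.02,0,-.02,-.035):
    bot.move_l(W(x,-.02,.168),rate=.06); o=bot.observe(); print(o['clock'],L(o['position']).round(4),(o['contact_force']-f0).round(2))
bot.hold(.5)
bot.move_l(W(0,-.02,.33),rate=.2)
for c in('scene','top'): save(bot.read_camera(c),c+'4.png')
a=cv2.imread('pics/scene4.png')[70:300,180:440]; b=cv2.imread('pics/top4.png')[70:300,120:380]
cv2.imwrite('pics/j4.png',cv2.resize(np.hstack([a,b]),None,fx=1.5,fy=1.5)); print(bot.observe()['clock'])
E
```

```text
14.7833 [ 0.09283874 -0.02005092  0.16952205] [-0.02 -0.94  0.39]
15.4667 [ 0.0602 -0.02    0.1683] [ 0.4  -0.23 -0.01]
15.95 [ 0.0399 -0.02    0.1681] [ 0.29  0.33 -1.29]
16.4333 [ 0.0198 -0.02    0.1681] [ 0.77  1.31 -0.3 ]
16.9167 [-0.0002 -0.02    0.1681] [ 0.83  0.7  -0.14]
17.4 [-0.0202 -0.02    0.1681] [-0.16  0.98 -0.52]
17.8 [-0.0353 -0.02    0.1681] [ 0.51  0.85 -0.1 ]
19.375
```

View pics/j4.png

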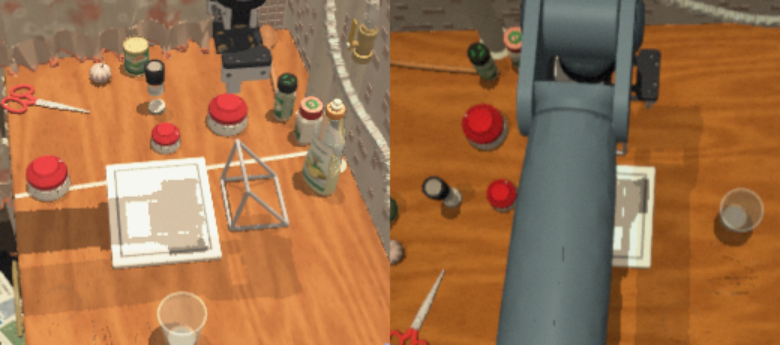

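The board lies flat in front of the rest, with its corners in the scene crop at (106,165), (205,158), (219,257) and (113,266). The timer is beside it at (165,137). I'll check the numbers and then hand in.

```bash
python3 - <<'E'
from h import *
c=[L(onz('scene',180+u/1.5,70+v/1.5,.014)) for u,v in[(106,165),(205,158),(219,257),(113,266)]]
print(np.round(c,3),np.mean(c,0).round(3))
for k in('scene','top'):
    im=cv2.cvtColor(cv2.imread(f'pics/{k}4.png'),cv2.COLOR_BGR2HSV)
    m=cv2.inRange(im,(0,150,90),(6,255,255))|cv2.inRange(im,(170,150,90),(180,255,255))
    n,l,s,ce=cv2.connectedComponentsWithStats(m)
    for i in range(1,n):
        p=L(onz(k,*ce[i],.04))
        if s[i,4]>80 and abs(p[0]+.09)<.04: print(k,p.round(3))
    d=cv2.absdiff(cv2.imread(f'pics/{k}0.png'),cv2.imread(f'pics/{k}4.png')).max(2)
    for n,P in(('glass',(.482,-.188,.05)),('mill',(.537,.358,.06))):
        u,v=pix(k,P).astype(int); print(k,n,u,v,d[v-25:v+25,u-12:u+12].mean().round(1))
bot.finish_job(); print(bot.observe()['clock'])
E
```

```text
[[-0.213  0.116  0.014]
 [-0.014  0.113  0.014]
 [-0.019 -0.124  0.014]
 [-0.212 -0.124  0.014]] [-0.114 -0.005  0.014]
scene [-0.09   0.165  0.04 ]
scene glass 298 286 5.1
scene mill 282 129 6.8
top [-0.092  0.175  0.04 ]
top glass 350 213 4.0
top mill 156 199 5.9
the job is handed in; nothing more can be done
the job is handed in; nothing more can be done
```

The timer is out of the strip, the board lies flat in front of the rest, and the job is handed in. The last clock reading before hand-in was 19.4 s; the report gives no verdict.

**What I did:** I slid the smallest timer left, towards the mill, with the fingertips. Then I tipped the board over from behind near its top edge, and raised the gripper clear before handing in. Force readings at the end of each push step stayed under about 2 N.

**Last checks:**
- **Board:** it lies flat, with its centre about 114 mm in front of the rest's origin and 5 mm off the middle line. Both are well inside the limits.
- **Timer:** it is upright. The two cameras disagree on its distance from the middle line: 165 mm in the scene view and 175 mm in the top view. Both are past the required 152 mm.
- **Glass and mill:** they show no visible movement. The before and after pictures differ only slightly around them in both views.

No check failed.

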